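# Put the gas lighter away in the instrument cabinet

## Task

The burner work is over: pull the top drawer of the small grey instrument cabinet open as far as it goes, then put the red gas lighter away in it, laid down flat on the floor of the drawer's front bay, not dropped. Leave that drawer fully open for the rest of the kit and the two lower drawers shut, and do not shove or knock over the glassware, dishes and burner on the bench.

Things in the scene. Friction and masses are not known exactly. Their poses are not given: they have to be found in the camera images.
- cabinet: Grey steel benchtop cabinet with three white drawer fronts, fixed in place, 300 mm deep (x), 280 mm wide (y), 176 mm high; origin under its centre, front faces -x, z up. Each front is 16 mm thick and 278 mm wide, each drawer has a bar handle.
- drawer_top_handle (a point): Middle of the top drawer's handle: level steel bar, 140 mm long, 12 mm thick, on a 10 mm post 62 mm to either side. Axes: x into the cabinet (the drawer is pulled along -x), y along the bar, z up. Its centre line stands 40 mm in front of the drawer's face (34 mm clear gap, open above and below), 28 mm below the cabinet's top, 148 mm above the bench. The next handle is 54 mm lower.
- drawer_top (a joint): How far the top drawer is out, in m: 0 shut, 0.190 at the hard stop, fully open. It starts shut or a few mm ajar. It runs on stiff slides (about 2.5 N to keep it moving, a little more when fast) and stays where it is left.
- bay (a point): Centre of the top drawer's front bay, on the floor's upper side; moves with the drawer, same axes as the handle point, 145.5 mm behind it (x) and 16 mm below it. Bay 179 mm long (x, drawer front to a 22 mm divider), 242 mm wide (y): the lighter fits lying along y. Side walls 32 mm, drawer front 42 mm above this floor. Fully open, the cabinet's top edge is 100 mm behind this point and 44 mm above.
- drawer_mid (a joint): How far the middle drawer is out, in m; 0 shut (as it starts), 0.190 open.
- drawer_low (a joint): How far the bottom drawer is out, in m; 0 shut (as it starts), 0.190 open.
- lighter_grip (a point): Where to hold the gas lighter: centre line of its red handle, near its balance point, 12 mm above what it lies on. Axes: x along it to the tube's tip, y across, z up. The handle (26 mm wide, 24 mm high) reaches 60 mm back and 50 mm ahead of here, the tube's tip 120 mm ahead; a small black trigger stands out to -y, 25 to 47 mm ahead.
- lighter_mid (a point): Middle of the lighter's whole length, on its centre line: 30 mm ahead of lighter_grip along x, same axes. The lighter is a straight stick 180 mm long lying flat, 60 to 130 g: a red handle 110 mm long, then an 11 mm steel tube.
- lighter: The gas lighter itself; origin on its underside, 12 mm below lighter_mid.
- stack_a: Bystander: stack of four Petri dishes, 90 mm across, 64 mm high; origin under its centre.
- stack_b: Bystander: stack of three Petri dishes, 90 mm across, 48 mm high; origin under its centre.
- dish_a: Bystander: single Petri dish beside the lighter, 90 mm across, 16 mm high; origin under its centre.
- dish_b: Bystander: single Petri dish on the lighter's other side, 90 mm across, 16 mm high; origin under its centre.
- bunsen: Bystander: Bunsen burner with blue base, 90 mm across, 140 mm high; origin under its centre.
- media_bottle: Bystander: glass bottle of amber medium with blue cap, 72 mm across, 140 mm high; origin under its centre.
- tube_rack: Bystander: green rack of capped test tubes, 146 x 75 mm, 132 mm high; origin under its centre, x along it.

How it is judged:
By the outcome, as a careful person would: the job done as asked, in the order asked, and still so for the second after the job is handed in, with the robot touching nothing.
It also fails if it takes over 59 s, if anything falls off the work surface, if the arm or the gripper's body presses on something with over 40 N, if the wrist force passes 120 N, or if a joint passes its speed limit or range.

## Robot

A 6-joint arm with a two-finger parallel gripper is mounted at the origin on the work surface. World frame = base frame: x ahead of the robot, y to its left, z up, the work surface at z = 0. Lengths are in m, angles in rad, forces in N, time in s.
With the tool pointing down it reaches from about 0.375 to 0.9 m from the base axis. Payload 3.1 kg.
Tool frame: the origin (TCP) lies midway between the tips of the shut fingers; the grasp point (between the pads) lies 19 mm behind it (manip.hold_point_z is the distance from the TCP to the grasp point, in m); x points along the fingers, y is the direction in which the jaws open and shut, and the axes are right-handed (so a half turn about x gives the same grasp; the last joint's range is limited). The gripper opens to 85 mm and grips with 20 to 120 N. Pads are 22 mm wide; open, the fingers measure 114 mm over their backs; the gripper's body (76 mm by 85 mm) begins 54 mm behind the grasp point. The pads swing forward as they close: fully open they stand 13 mm farther back than shut.
Start: joints at [1.151, 0.527, 1.433, -0, 1.181, -0.178], TCP at [0.149, 0.607, 0.231] pointing down, gripper open.
Joint ranges: [-3.08, 3.08], [-0.75, 2.2], [0.22, 2.44], [-1.43, 4.57], [0, 2.65], [-2.85, 2.85]. Speed limits (rad/s): [2.79, 2.79, 3.14, 3.14, 3.14, 3.14].

## Interface

Orientations are given as a unit quaternion [x, y, z, w].
In Python, from station import manip, snapshot gives the robot as it stands.
- The arm moves only by the shell command python3 -m crank 'ROWS' [FORCE]. ROWS is JSON, a list of rows, each a list of 5 numbers: the finger opening in m, from 0 to 0.0854, then the shift along the tool's x, y, z in m, then the turn about the tool's x in rad. In form: [[grip, tx, ty, tz, yaw], ...]. A call has 1 to 5 rows; each row shifts and turns the commanded pose from where the row before left it, along the tool's axes as they then stand; what a row does not reach is not made up. A row lasts 1/10 s, in which the tool goes at most 50 mm and 8.59 degrees, less where a joint would pass 70% of its speed; a pose out of reach is approached as far as the arm can. A call is refused whole if a number of a shift passes 0.05 or a number of a turn 0.15, either way. A call with a gripper value outside its range is refused whole. The fingers move at their own pace and stop on an object; FORCE is the grip in N (left out, the last holds). Time passes only in rows, so rows that do not move let the fingers close. It gives the time, the measured TCP pose, the force and the opening at its end, in the units of the state.
- manip.sense(): the state, without advancing time (a new reading comes with each control period).
- snapshot(name): name is "scene" or "top" or "wrist"; returns a dict with "image" (420x560x3 uint8, blue, green, red), "range_z" (420x560 float32, m along the optical axis (not along the pixel's ray), 0 where there is no reading), "vertical_fov" (degrees; the focal length in pixels is half the picture's height over the tangent of half this angle, whatever the lens; pixels are square), "cx", "cy" (the principal point, pixels), "distortion" ([k1, k2, p1, p2, k3] as OpenCV has them; the pictures are not rectified), "extrinsics" (4x4, takes a point from world to camera coordinates); the wrist camera has in their place "T_tool_cam" (4x4, takes a point from camera to tool coordinates, whose origin is the TCP and whose axes are the tool frame's). Camera axes: x right, y up, looking along -z (the intrinsics and any distortion apply to the point x, -y, -z); pixel columns grow to the right and rows downward; lengths in m; the calibration is good to about 2 mm. A picture is of the moment at which its call begins: read the wrist's pose just before it.
- manip.sign_off(): hands the job in, once; it reports no verdict.
The state is a dict: "t": time; "q": joint angles; "qd": joint speeds; "tau": joint torques, N m; "tcp_pos": TCP position; "tool_rot": TCP orientation; "force": force on the tool from outside, world axes, zero at the start; "ft_torque": the same for the moment, N m; "finger_gap": opening from 0.0 (shut) to 1.0 (fully open).
Only numpy, scipy, OpenCV 4.12 (cv2) and the standard library are available. Lean on these libraries where they do the work, as an engineer would, in place of code of your own. Each camera call takes 0.05 s, during which the arm holds its last target.

## Working session

There is one attempt and no reset: what is moved stays moved. The work goes in short steps, Python scripts to look and compute and a shell command to move; the robot and the scene stay as the last step left them, time stands still between calls to the robot, and variables do not carry over. Pictures are saved under pics/ and viewed, and the job is handed in when it is done.

```bash
mkdir -p pics; ls; cat > h.py <<'E'
import numpy as np,cv2
from station import manip,snapshot
from scipy.spatial.transform import Rotation as R
def K(s):
    f=210/np.tan(np.radians(s["vertical_fov"])/2)
    return np.array([[f,0,s["cx"]],[0,f,s["cy"]],[0,0,1]])
def T_wc(s,st=None):
    if "extrinsics" in s: return np.linalg.inv(np.array(s["extrinsics"]))
    T=np.eye(4);T[:3,:3]=R.from_quat(st["tool_rot"]).as_matrix();T[:3,3]=st["tcp_pos"]
    return T@np.array(s["T_tool_cam"])
def ray(s,T,uv):
    p=cv2.undistortPoints(np.array(uv,float).reshape(-1,1,2),K(s),np.array(s["distortion"],float)).reshape(-1,2)
    d=np.c_[p[:,0],-p[:,1],-np.ones(len(p))]
    return T[:3,3],d@T[:3,:3].T
def cloud(s,T):
    v,u=np.mgrid[0:420,0:560]
    o,d=ray(s,T,np.c_[u.ravel(),v.ravel()])
    z=s["range_z"].ravel()
    P=o+d*z[:,None];P[z==0]=np.nan
    return P.reshape(420,560,3)
def proj(s,T,P):
    C=(np.linalg.inv(T)@np.c_[np.atleast_2d(P),np.ones(len(np.atleast_2d(P)))].T).T[:,:3]
    C=C*[1,-1,-1]
    return cv2.projectPoints(C,np.zeros(3),np.zeros(3),K(s),np.array(s["distortion"],float))[0].reshape(-1,2)
def grab(n,tag):
    st=manip.sense();s=snapshot(n);T=T_wc(s,st)
    cv2.imwrite(f"pics/{tag}.png",s["image"])
    import pickle;pickle.dump((s,T,st),open(f"{tag}.pkl","wb"))
    return s,T,st
E
python3 - <<'E'
from h import *
for n in("scene","top","wrist"):
    s,T,st=grab(n,n+"0"); print(n,T.round(3).tolist(),s["vertical_fov"],s["distortion"])
st=manip.sense();print(st, manip.hold_point_z)
E
```

```text
pics
scene [[0.854, -0.415, 0.314, 0.926], [0.52, 0.68, -0.517, -0.645], [0.001, 0.605, 0.796, 1.091], [0.0, 0.0, 0.0, 1.0]] 47.34718029813441 [-0.14835149  0.          0.          0.          0.        ]
top [[0.002, 0.996, -0.092, 0.438], [-1.0, -0.001, -0.024, -0.033], [-0.024, 0.092, 0.995, 1.198], [0.0, 0.0, 0.0, 1.0]] 56.722790834814205 [-0.10489946  0.          0.          0.          0.        ]
wrist [[0.238, -0.934, -0.266, 0.082], [0.971, 0.229, 0.068, 0.623], [-0.003, -0.275, 0.961, 0.373], [0.0, 0.0, 0.0, 1.0]] 59.92776741725785 [-0.07501455  0.          0.          0.          0.        ]
{'t': 0.15, 'q': array([ 1.15152993e+00,  5.28239127e-01,  1.43360458e+00, -6.33752781e-06,
        1.18140189e+00, -1.78504871e-01]), 'qd': array([ 0.00013355, -0.00155172, -0.00252463,  0.00138503, -0.00044193,
        0.00145937]), 'tau': array([ 8.20289715e-04, -4.42744124e+01, -1.78275776e+01, -2.18976484e-04,
        5.66579984e-03, -3.11501719e-05]), 'tcp_pos': array([0.14877675, 0.60647235, 0.2305678 ]), 'tool_rot': array([ 0.08435663,  0.7021594 , -0.08547484,  0.7018192 ]), 'force': array([-0.4396646 ,  0.28461212, -0.01943424]), 'ft_torque': array([ 0.01944806,  0.04467127, -0.01827316]), 'finger_gap': 0.9999556993016487} 0.0187
```

View pics/scene0.png

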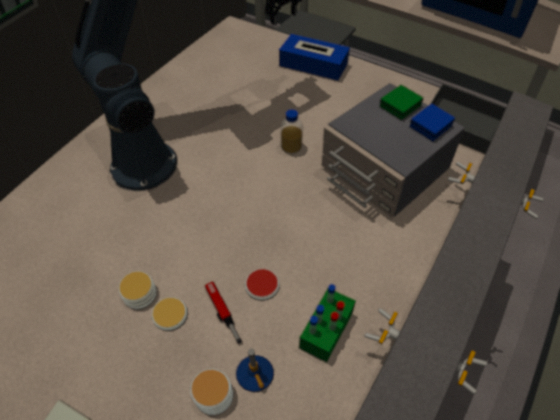

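View pics/top0.png

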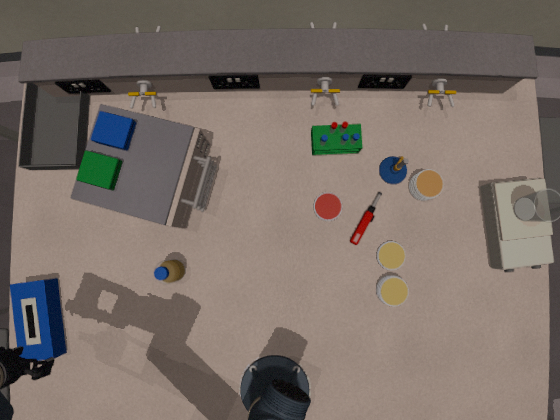

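View pics/wrist0.png

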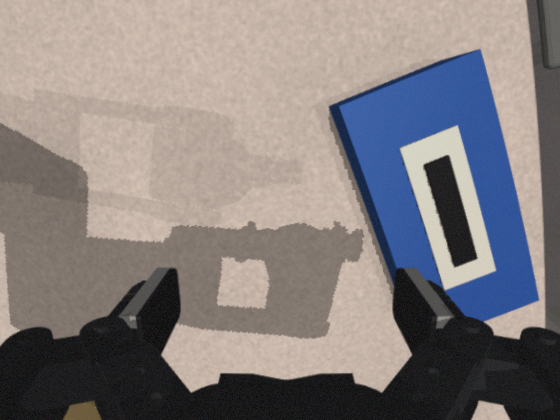

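The scene view shows the cabinet at upper right with its handles (~(350,170)), and the lighter at (222,310) between the red dish (262,283) and the yellow dish (169,313). The top view has the cabinet at (140,165) with handles at (205,185), and the lighter from (355,240) to (380,195). Next I measure.

```bash
python3 - <<'E'
from h import *
import pickle
fig=[]
for n in("scene0","top0"):
    s,T,st=pickle.load(open(n+".pkl","rb"));C=cloud(s,T);im=s["image"].astype(int)
    z=C[...,2]
    b,g,r=im[...,0],im[...,1],im[...,2]
    # cabinet top
    m=(np.abs(z-.176)<.012)&(C[...,1]>.1)&(C[...,0]>0.2)
    m=cv2.morphologyEx(m.astype(np.uint8),cv2.MORPH_OPEN,np.ones((5,5)))
    nl,lab,stt,_=cv2.connectedComponentsWithStats(m);k=1+np.argmax(stt[1:,4]);P=C[lab==k]
    print(n,"cab top z",np.median(P[:,2]),cv2.minAreaRect(P[:,:2].astype(np.float32)), cv2.boxPoints(cv2.minAreaRect(P[:,:2].astype(np.float32))).round(3).tolist())
    # objects components above table by height
    m=((z>.008)&(z<.3)&(C[...,0]>.1)&(C[...,0]<.8)&(np.abs(C[...,1])<.75)).astype(np.uint8)
    nl,lab,stt,_=cv2.connectedComponentsWithStats(m)
    for i in range(1,nl):
        if stt[i,4]<60: continue
        P=C[lab==i];c,rad=cv2.minEnclosingCircle(P[:,:2].astype(np.float32))
        print(i,stt[i].tolist(),np.round(c,3),round(rad,3),"z95",np.percentile(P[:,2],95).round(3))
    # red lighter
    m=(r>110)&(g<50)&(b<50)&(z<.05)
    P=C[m];P=P[(P[:,1]<0.1)];
    nl,lab,stt,_=cv2.connectedComponentsWithStats(m.astype(np.uint8))
    for i in range(1,nl):
        if stt[i,4]>40: 
            Q=C[lab==i];print("red",stt[i].tolist(),cv2.minAreaRect(Q[:,:2].astype(np.float32)),np.median(Q[:,2]))
    f=C[250:300,250:330,2]if n=="top0" else C[200:240,200:260,2];print("table z",np.nanmedian(f))
for n,(x0,x1,y0,y1) in {"scene0":(300,420,120,220),"top0":(150,240,110,240),"scene0b":(120,320,240,410),"top0b":(300,460,110,320)}.items():
    im=cv2.imread(f"pics/{n[:-1] if n.endswith('b') else n}.png")[y0:y1,x0:x1]
    cv2.imwrite(f"pics/z_{n}.png",cv2.resize(im,None,fx=4 if x1-x0>150 else 5,fy=4 if x1-x0>150 else 5,interpolation=cv2.INTER_CUBIC)[:600,:800])
E
```

```text
scene0 cab top z 0.16895837269032987 ((0.9852030873298645, 0.43368202447891235), (0.6670506000518799, 0.13659118115901947), 89.92742919921875) [[0.9160000085830688, 0.10000000149011612], [1.0529999732971191, 0.10000000149011612], [1.0540000200271606, 0.7670000195503235], [0.9169999957084656, 0.7670000195503235]]
1 [290, 0, 12, 16, 91] [0.167 0.659] 0.02 z95 0.297
3 [264, 10, 15, 16, 108] [0.137 0.551] 0.023 z95 0.299
5 [280, 39, 65, 41, 1610] [0.212 0.704] 0.12 z95 0.08
11 [322, 83, 136, 135, 11417] [0.688 0.462] 0.29 z95 0.211
20 [132, 101, 23, 29, 379] [ 0.109 -0.024] 0.032 z95 0.297
26 [279, 110, 25, 44, 817] [0.337 0.323] 0.066 z95 0.142
102 [245, 269, 35, 31, 833] [ 0.557 -0.164] 0.045 z95 0.02
103 [119, 271, 38, 38, 1102] [ 0.302 -0.353] 0.046 z95 0.052
109 [205, 281, 37, 62, 625] [ 0.521 -0.282] 0.09 z95 0.028
113 [299, 284, 57, 78, 2291] [ 0.76  -0.187] 0.082 z95 0.133
122 [151, 297, 36, 34, 921] [ 0.406 -0.356] 0.046 z95 0.02
138 [236, 348, 38, 44, 1113] [ 0.67  -0.369] 0.045 z95 0.123
145 [190, 369, 43, 46, 1532] [ 0.621 -0.462] 0.046 z95 0.068
153 [45, 399, 47, 21, 518] [ 
[... 982 characters left out ...]
13, 192, 30, 29, 645] [ 0.557 -0.164] 0.045 z95 0.019
34 [350, 192, 32, 53, 422] [ 0.521 -0.281] 0.088 z95 0.026
37 [377, 241, 29, 30, 655] [ 0.405 -0.356] 0.046 z95 0.018
39 [154, 259, 31, 26, 622] [0.359 0.308] 0.036 z95 0.14
40 [376, 276, 33, 31, 778] [ 0.302 -0.354] 0.046 z95 0.05
41 [26, 278, 39, 78, 2459] [0.211 0.7  ] 0.118 z95 0.079
47 [0, 346, 24, 10, 110] [0.164 0.66 ] 0.019 z95 0.298
49 [38, 357, 16, 18, 105] [0.136 0.551] 0.022 z95 0.298
53 [265, 379, 28, 14, 235] [ 0.101 -0.018] 0.032 z95 0.298
red [351, 211, 22, 34, 213] ((0.48989611864089966, -0.26605409383773804), (0.02435670606791973, 0.10653875768184662), 60.12893295288086) 0.02305774347674916
table z -0.0003179569248878966
```

View pics/z_scene0.png

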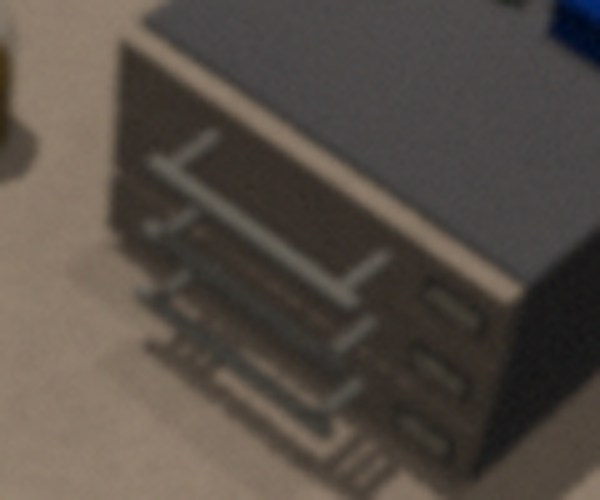

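View pics/z_top0.png

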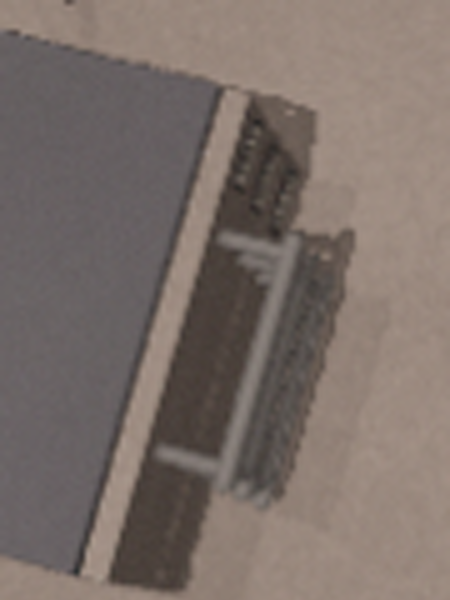

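View pics/z_scene0b.png

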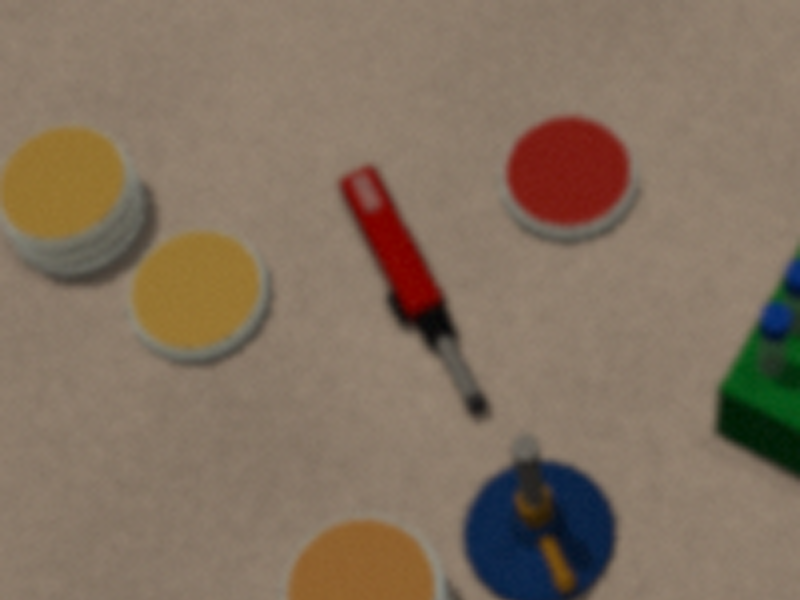

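View pics/z_top0b.png

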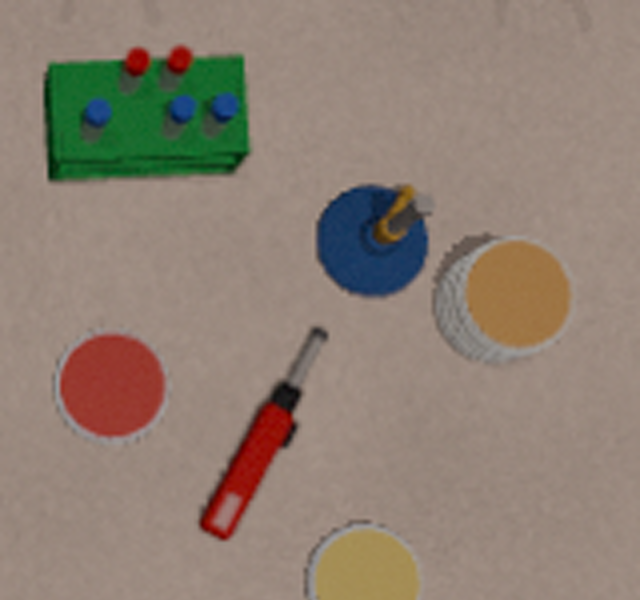

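The crops show the bar's ends at scene pixels (331,152) and (370,180), and top pixels (208,157) and (196,207). The lighter's handle and tip are clear in both views. I triangulate the bar next.

```bash
cat >> h.py <<'E'
def tri(obs):
    A=np.zeros((3,3));b=np.zeros(3)
    for s,T,uv in obs:
        o,d=ray(s,T,[uv]);d=d[0]/np.linalg.norm(d[0]);M=np.eye(3)-np.outer(d,d);A+=M;b+=M@o
    P=np.linalg.solve(A,b)
    return P,[ (proj(s,T,P)[0]-uv).round(1).tolist() for s,T,uv in obs]
def go(p,ang=None):
    """needed shift in tool axes and yaw so tool y points at world angle ang (mod pi)"""
    st=manip.sense();M=R.from_quat(st["tool_rot"]).as_matrix()
    d=np.array(p)-st["tcp_pos"]
    print("t",st["t"],"tcp",np.round(st["tcp_pos"],4),"F",np.round(st["force"],1),"gap",round(st["finger_gap"]*.0854,4),"q6",np.round(st["q"],3))
    y=M[:,1];a=np.degrees(np.arctan2(y[1],y[0]));print("tool axes x",M[:,0].round(3),"y ang",a.round(2))
    print("shift tool",(M.T@d).round(4))
    if ang is not None:
        e=(ang-a+90)%180-90; print("need world turn deg",round(e,2),"tool yaw rad",round(-np.radians(e),4),"shift after that yaw",((M@R.from_euler('x',-np.radians(e)).as_matrix()).T@d).round(4))
E
python3 - <<'E'
from h import *
import pickle
a=pickle.load(open("scene0.pkl","rb"))[:2];b=pickle.load(open("top0.pkl","rb"))[:2]
e1,r1=tri([(*a,(370.4,180)),(*b,(208,157))]);e2,r2=tri([(*a,(331,152)),(*b,(196,207))])
print(e1,r1,e2,r2,(e1+e2)/2,np.linalg.norm(e1-e2),np.degrees(np.arctan2(*(e1-e2)[:2])))
for n in("scene0","top0"):
    s,T,st=pickle.load(open(n+".pkl","rb"));C=cloud(s,T)
    ang=np.radians(74.9);xc=np.array([np.cos(ang),np.sin(ang)]);yc=np.array([-xc[1],xc[0]])
    L=(C[...,:2]-[0.659,0.380]);u=L@xc;v=L@yc;z=C[...,2]
    m=(z>.138)&(z<.162)&(u<-.17)&(u>-.24)&(np.abs(v)<.1)
    print(n,m.sum(),np.nanmedian(u[m]),np.nanmin(v[m]),np.nanmax(v[m]),np.percentile(z[m],[10,50,90]))
    # wrist of strip: front edge
    im=s["image"].astype(int);m=(np.abs(z-.174)<.01)&(im[...,2]-im[...,0]>12)&(u<-.1)&(u>-.2)&(np.abs(v)<.12)
    print("strip",m.sum(),np.percentile(u[m],[2,50,98]),np.polyfit(v[m],u[m],1))
go((0.609,0.195,0.25),74.9)
E
```

```text
[0.67941922 0.1798334  0.15174393] [[-0.3, 0.1], [-0.2, -0.3]] [0.54226221 0.21077209 0.15583089] [[-1.2, 0.3], [-0.8, -1.0]] [0.61084072 0.19530274 0.15378741] 0.14066254428213584 102.71153886857891
scene0 249 -0.19109640782175774 -0.07622750921733921 0.07384688224174595 [0.14906734 0.15331459 0.15637958]
strip 612 [-0.15086782 -0.14403299 -0.1297166 ] [-0.00382673 -0.14233259]
top0 265 -0.18851406798334913 -0.07439779297648479 0.07341366743717288 [0.14824684 0.15194017 0.15490032]
strip 619 [-0.15067044 -0.14265962 -0.13189423] [ 0.00178955 -0.14247908]
t 0.15 tcp [0.1488 0.6065 0.2306] F [-0.4  0.3 -0. ] gap 0.0854 q6 [ 1.152  0.528  1.434 -0.     1.181 -0.179]
tool axes x [-0.001 -0.002 -1.   ] y ang 76.21
shift tool [-0.0191 -0.2899  0.5451]
need world turn deg -1.31 tool yaw rad 0.0228 shift after that yaw [-0.0191 -0.2774  0.5515]
```

```bash
python3 -m crank '[[0.085,-0.03,0,0,0.023],[0.085,0,-0.02,0.04,0],[0.085,0,-0.02,0.04,0],[0.085,0,-0.02,0.04,0],[0.085,0,-0.02,0.04,0]]'; python3 -m crank '[[0.085,0,-0.02,0.04,0],[0.085,0,-0.02,0.04,0],[0.085,0,-0.02,0.04,0],[0.085,0,-0.02,0.04,0],[0.085,0,-0.02,0.04,0]]'; python3 -c "
from h import *
go((0.609,0.195,0.26),74.9)"
```

```text
t: 0.65
tcp_pos: [0.2834, 0.4867, 0.2611]
tool_rot: [0.093, 0.701, -0.093, 0.701]
force: [-0.1, -0.2, -0.5]
finger_gap: 0.993
t: 1.15
tcp_pos: [0.4506, 0.3378, 0.2611]
tool_rot: [0.093, 0.701, -0.093, 0.701]
force: [0.3, 0.4, -0.6]
finger_gap: 0.995
t 1.15 tcp [0.4506 0.3378 0.2611] F [ 0.3  0.4 -0.6] gap 0.085 q6 [ 0.445  0.41   1.555  0.     1.177 -0.862]
tool axes x [-0. -0. -1.] y ang 74.88
shift tool [ 0.0011 -0.0966  0.1902]
need world turn deg 0.02 tool yaw rad -0.0004 shift after that yaw [ 0.0011 -0.0966  0.1902]
```

```bash
python3 -m crank '[[0.035,0,-0.024,0.044,0],[0.035,0,-0.024,0.044,0],[0.035,0,-0.024,0.044,0],[0.035,0,-0.024,0.044,0],[0.035,0,0,0,0]]'; python3 - <<'E'
from h import *
s,T,st=grab("wrist","w1")
C=cloud(s,T)
ang=np.radians(74.9);xc=np.array([np.cos(ang),np.sin(ang)]);yc=np.array([-xc[1],xc[0]])
L=(C[...,:2]-[0.6107,0.1955]);u=L@xc;v=L@yc;z=C[...,2]
m=(z>.138)&(z<.162)&(np.abs(u)<.03)&(np.abs(v)<.1)
print(m.sum(),u[m].min() if m.any() else 0,np.percentile(u[m],[5,50,95]),v[m].min(),v[m].max(),np.percentile(z[m],[5,50,95]),np.polyfit(v[m],u[m],1))
go((0.6107,0.1955,0.2),74.9)
E
```

```text
t: 1.65
tcp_pos: [0.5992, 0.1959, 0.2608]
tool_rot: [0.095, 0.699, -0.096, 0.702]
force: [0.3, -0.1, 0.4]
finger_gap: 0.408
3976 -0.0035169580479266207 [-0.0027265   0.00365473  0.02385734] -0.07309241735242329 0.07640853675907903 [0.14934755 0.15254213 0.15431714] [0.01017319 0.00557157]
t 1.7 tcp [0.5963 0.1983 0.2606] F [-1.5  0.7  0.2] gap 0.0355 q6 [ 0.144  0.502  1.391 -0.     1.249 -1.158]
tool axes x [ 0. -0. -1.] y ang 74.6
shift tool [0.0606 0.0012 0.0146]
need world turn deg 0.3 tool yaw rad -0.0053 shift after that yaw [0.0606 0.0011 0.0146]
```

View pics/w1.png

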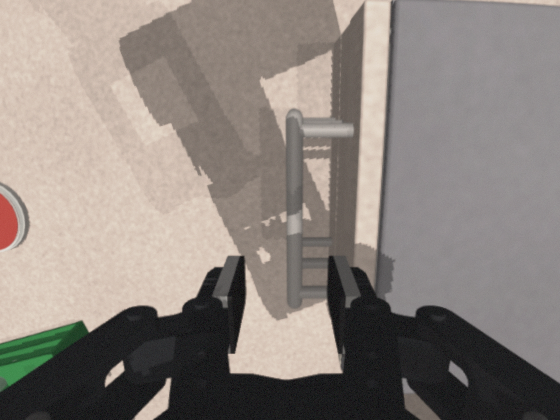

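The bar runs from (294,115) to (295,303) in the wrist view, between the fingertips at (235,270) and (340,270). I re-measure it now the arm is settled.

```bash
python3 -m crank '[[0.035,0,0,0,0],[0.035,0,0,0,0]]';python3 - <<'E'
from h import *
s,T,st=grab("wrist","w2")
C=cloud(s,T)
ang=np.radians(74.9);xc=np.array([np.cos(ang),np.sin(ang)]);yc=np.array([-xc[1],xc[0]])
L=(C[...,:2]-[0.6107,0.1955]);u=L@xc;v=L@yc;z=C[...,2]
m=(z>.145)&(z<.162)&(np.abs(u)<.03)&(np.abs(v)<.052)
print(m.sum(),np.percentile(u[m],[2,50,98]),np.percentile(z[m],[5,50,95]),np.polyfit(v[m],u[m],1))
m=(z>.145)&(z<.162)&(np.abs(u)<.01);print(v[m].min(),v[m].max())
go((0.6107,0.1955,0.132),74.9)
E
```

```text
t: 1.9
tcp_pos: [0.5928, 0.2021, 0.261]
tool_rot: [0.092, 0.702, -0.093, 0.7]
force: [0.1, 0.8, -0.9]
finger_gap: 0.41
2155 [-0.00339359  0.00236682  0.00814345] [0.1495446  0.15283473 0.15436894] [-0.00355022  0.00246466]
-0.07328206686061421 0.07691505175580018
t 1.95 tcp [0.5928 0.2023 0.2613] F [ 0.5  0.4 -1.2] gap 0.0349 q6 [ 0.151  0.499  1.394  0.     1.249 -1.158]
tool axes x [-0.001  0.    -1.   ] y ang 75.0
shift tool [ 0.1292 -0.002   0.0192]
need world turn deg -0.1 tool yaw rad 0.0017 shift after that yaw [ 0.1292 -0.0019  0.0192]
```

```bash
python3 -m crank '[[0.035,0,0,0.017,0],[0.035,0.03,0,0,0],[0.035,0.03,0,0,0],[0.035,0.02,0,0,0],[0.035,0,0,0,0]]';python3 -m crank '[[0.035,0.015,0,0,0],[0.035,0.015,0,0,0],[0.035,0.015,0,0,0],[0.035,0.004,0,0,0],[0.035,0,0,0,0]]' ; python3 - <<'E'
from h import *
s,T,st=grab("wrist","w3"); go((0.6096,0.1982,0.132),74.9)
E
```

```text
t: 2.45
tcp_pos: [0.6072, 0.1976, 0.1782]
tool_rot: [0.092, 0.704, -0.093, 0.698]
force: [-0.4, 0.3, 0.2]
finger_gap: 0.41
t: 2.95
tcp_pos: [0.6102, 0.197, 0.1321]
tool_rot: [0.093, 0.701, -0.093, 0.701]
force: [-0.4, 0.3, -0.6]
finger_gap: 0.41
t 3.0 tcp [0.6107 0.1969 0.1327] F [-0.3  0.2 -0.2] gap 0.035 q6 [ 0.138  0.666  1.474 -0.     1.002 -1.169]
tool axes x [ 0.001  0.    -1.   ] y ang 74.91
shift tool [ 0.0007  0.0009 -0.0014]
need world turn deg -0.01 tool yaw rad 0.0002 shift after that yaw [ 0.0007  0.0009 -0.0014]
```

View pics/w3.png

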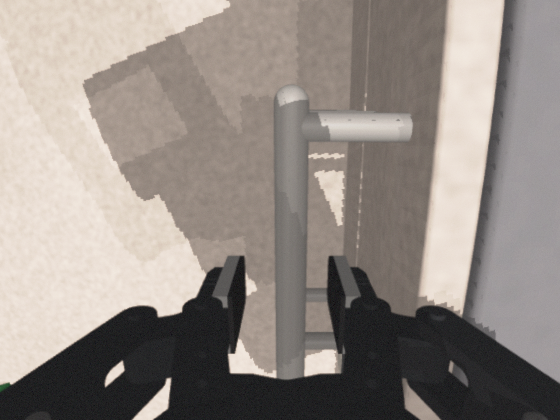

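The bar (column ~291) sits midway between the pads (240 and 340). Next I close the gripper on it.

```bash
python3 -m crank '[[0.0,0,0,0,0],[0.0,0,0,0,0],[0,0,0,0,0],[0,0,0,0,0]]' 60; python3 -m crank '[[0.0,0,-0.01,0,0],[0,0,-0.015,0,0],[0,0,-0.015,0,0],[0,0,-0.015,0,0],[0,0,-0.015,0,0]]'; python3 -c "
from h import *
go((0.5602,0.0147,0.132),74.9)"
```

```text
t: 3.4
tcp_pos: [0.6113, 0.1971, 0.1334]
tool_rot: [0.093, 0.7, -0.093, 0.702]
force: [-0.7, 1.5, 4.6]
finger_gap: 0.113
t: 3.9
tcp_pos: [0.593, 0.129, 0.1334]
tool_rot: [0.094, 0.7, -0.092, 0.702]
force: [-0.1, 3.3, 5.6]
finger_gap: 0.111
t 3.9 tcp [0.593  0.129  0.1334] F [-0.1  3.3  5.6] gap 0.0095 q6 [ 0.03   0.625  1.568  0.002  0.946 -1.278]
tool axes x [ 0.003  0.001 -1.   ] y ang 74.87
shift tool [ 0.0012 -0.1189 -0.0018]
need world turn deg 0.03 tool yaw rad -0.0005 shift after that yaw [ 0.0012 -0.1189 -0.0019]
```

```bash
python3 -m crank '[[0.0,0,-0.02,0,0],[0,0,-0.02,0,0],[0,0,-0.02,0,0],[0,0,-0.02,0,0],[0,0,-0.015,0,0]]'; python3 -m crank '[[0.0,0,-0.01,0,0],[0,0,-0.005,0,0],[0,0,-0.004,0,0],[0,0,0,0,0]]'; python3 -c "
from h import *
go((0.5602,0.0147,0.132),74.9)"
```

```text
t: 4.4
tcp_pos: [0.568, 0.0364, 0.1334]
tool_rot: [0.094, 0.7, -0.093, 0.702]
force: [0.6, 3.6, 6.2]
finger_gap: 0.116
t: 4.8
tcp_pos: [0.563, 0.0178, 0.1334]
tool_rot: [0.093, 0.7, -0.093, 0.702]
force: [-0.0, -0.3, 6.9]
finger_gap: 0.115
t 4.8 tcp [0.563  0.0178 0.1334] F [-0.  -0.3  6.9] gap 0.0098 q6 [-1.660e-01  5.780e-01  1.680e+00 -1.000e-03  8.820e-01 -1.472e+00]
tool axes x [ 0.002 -0.001 -1.   ] y ang 74.86
shift tool [ 0.0014 -0.0037 -0.0019]
need world turn deg 0.04 tool yaw rad -0.0008 shift after that yaw [ 0.0014 -0.0037 -0.0019]
```

Pulled about 186 mm, not yet at the stop. I go on in small steps until the force rises.

```bash
python3 -m crank '[[0,0,-0.003,0,0],[0,0,-0.002,0,0],[0,0,0,0,0]]'; python3 -m crank '[[0,0,-0.002,0,0],[0,0,-0.001,0,0],[0,0,0,0,0]]'; python3 -m crank '[[0,0,-0.001,0,0],[0,0,-0.001,0,0],[0,0,0,0,0]]'; python3 -c "
from h import *
go((0.5602,0.0147,0.132),74.9)"
```

```text
t: 5.1
tcp_pos: [0.5626, 0.0164, 0.1334]
tool_rot: [0.096, 0.7, -0.092, 0.702]
force: [2.3, 9.8, 6.2]
finger_gap: 0.112
t: 5.4
tcp_pos: [0.5626, 0.0163, 0.1334]
tool_rot: [0.098, 0.699, -0.091, 0.702]
force: [4.2, 19.0, 4.0]
finger_gap: 0.116
t: 5.7
tcp_pos: [0.5626, 0.0163, 0.1334]
tool_rot: [0.099, 0.699, -0.09, 0.703]
force: [6.7, 24.5, 4.6]
finger_gap: 0.113
t 5.7 tcp [0.5626 0.0163 0.1334] F [ 6.7 24.5  4.6] gap 0.0097 q6 [-0.177  0.576  1.685  0.017  0.876 -1.49 ]
tool axes x [ 0.007  0.012 -1.   ] y ang 74.63
shift tool [ 0.0014 -0.0022 -0.0019]
need world turn deg 0.27 tool yaw rad -0.0046 shift after that yaw [ 0.0014 -0.0022 -0.0019]
```

At the hard stop: force up to 25 N with no motion. I ease off most of the preload and release.

```bash
python3 -m crank '[[0,0,0.002,0,0],[0,0,0.0015,0,0],[0,0,0,0,0]]'; python3 -m crank '[[0.035,0,0,0,0],[0.035,0,0,0,0],[0.035,0,0,0,0]]';  python3 -c "
from h import *
go((0.5602,0.0147,0.132),74.9)"
```

```text
t: 6.0
tcp_pos: [0.5626, 0.0164, 0.1335]
tool_rot: [0.096, 0.699, -0.091, 0.702]
force: [3.7, 14.2, 5.5]
finger_gap: 0.118
t: 6.3
tcp_pos: [0.5603, 0.0121, 0.1319]
tool_rot: [0.093, 0.701, -0.093, 0.701]
force: [0.3, 0.2, -1.0]
finger_gap: 0.41
t 6.3 tcp [0.5603 0.0121 0.1319] F [ 0.3  0.2 -1. ] gap 0.035 q6 [-1.770e-01  5.780e-01  1.686e+00 -1.000e-03  8.790e-01 -1.484e+00]
tool axes x [-0.001 -0.001 -1.   ] y ang 74.88
shift tool [-0.0001  0.0025 -0.0007]
need world turn deg 0.02 tool yaw rad -0.0004 shift after that yaw [-0.0001  0.0025 -0.0007]
```

```bash
python3 -m crank '[[0.035,-0.03,0,0,0],[0.035,-0.05,0,0,0],[0.035,-0.05,0,0,0],[0.035,-0.03,0,0,0],[0.085,-0.01,0,0,0]]'; python3 - <<'E'
from h import *
s,T,st=grab("wrist","w4"); go((0.4948,-0.268,0.2),60.1)
E
```

```text
t: 6.8
tcp_pos: [0.5625, 0.0117, 0.3062]
tool_rot: [0.093, 0.698, -0.094, 0.704]
force: [0.5, -0.2, -0.3]
finger_gap: 0.563
t 6.85 tcp [0.5623 0.0119 0.3057] F [-0.4  0.3  1.3] gap 0.0558 q6 [-0.177  0.36   1.503 -0.     1.272 -1.484]
tool axes x [ 0.006 -0.002 -1.   ] y ang 74.85
shift tool [ 0.1058 -0.2878  0.0074]
need world turn deg -14.75 tool yaw rad 0.2574 shift after that yaw [ 0.1058 -0.2764  0.0804]
```

View pics/w4.png

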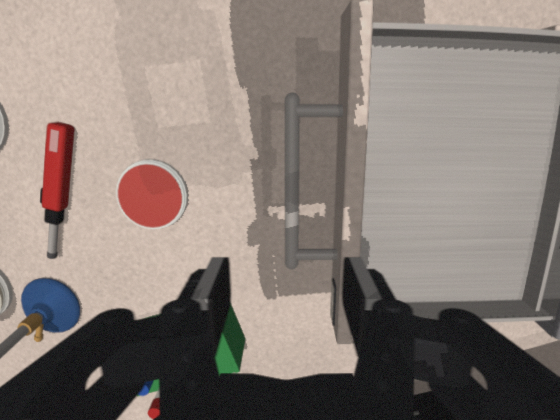

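The drawer is open in the wrist view (bay floor centred near (455,175)), and the lighter is clear at (58,190). I move above the lighter.

```bash
python3 -m crank '[[0.07,0,0,0,0.129],[0.07,0,0,0,0.128],[0.07,0,-0.046,0.014,0],[0.07,0,-0.046,0.014,0],[0.07,0,-0.046,0.014,0]]'; python3 -m crank '[[0.07,0.03,-0.036,0.014,0],[0.07,0.03,-0.036,0.014,0],[0.07,0.02,-0.036,0.01,0],[0.07,0,-0.030,0,0],[0.07,0,0,0,0]]';python3 -m crank '[[0.07,0,0,0,0],[0.07,0,0,0,0]]'; python3 - <<'E'
from h import *
s,T,st=grab("wrist","w5")
C=cloud(s,T);im=s["image"].astype(int);b,g,r=im[...,0],im[...,1],im[...,2];z=C[...,2]
m=((r>90)&(g<60)&(b<60)).astype(np.uint8)
nl,lab,stt,_=cv2.connectedComponentsWithStats(m)
for i in range(1,nl):
    if stt[i,4]>300: Q=C[lab==i];Q=Q[np.isfinite(Q[:,0])];print(stt[i].tolist(),cv2.minAreaRect(Q[:,:2].astype(np.float32)),np.median(Q[:,2]),np.percentile(Q[:,2],90))
m=(z>.006)&(z<.04)&(np.hypot(C[...,0]-.521,C[...,1]+.282)<.12)&(np.hypot(C[...,0]-.557,C[...,1]+.164)>.055)&(np.hypot(C[...,0]-.406,C[...,1]+.356)>.055)&(np.hypot(C[...,0]-.67,C[...,1]+.37)>.055)
Q=C[m];print(cv2.minAreaRect(Q[:,:2].astype(np.float32)))
go((0.4948,-0.268,0.1),60.1)
E
```

```text
t: 7.35
tcp_pos: [0.5269, -0.1287, 0.2997]
tool_rot: [0.182, 0.685, -0.181, 0.682]
force: [0.4, -0.3, -0.6]
finger_gap: 0.818
t: 7.85
tcp_pos: [0.4898, -0.2691, 0.2188]
tool_rot: [0.184, 0.685, -0.183, 0.681]
force: [-0.0, 0.7, -0.0]
finger_gap: 0.825
t: 8.05
tcp_pos: [0.4926, -0.2654, 0.2214]
tool_rot: [0.182, 0.684, -0.182, 0.683]
force: [1.1, 0.2, 1.2]
finger_gap: 0.823
[273, 120, 27, 112, 2400] ((0.4899989664554596, -0.26434817910194397), (0.024811185896396637, 0.10754001140594482), 60.51033401489258) 0.02338300930914139 0.024494065665569643
[370, 145, 73, 78, 3761] ((0.5502596497535706, -0.16894662380218506), (0.061528660356998444, 0.0778491199016571), 40.86922836303711) 0.014874365626654562 0.015779179313984436
((0.5202046036720276, -0.28432217240333557), (0.03200702369213104, 0.18090194463729858), 60.741905212402344)
t 8.1 tcp [ 0.4929 -0.2653  0.2218] F [-0.7 -0.1  0.8] gap 0.0699 q6 [-0.693  0.452  1.608  0.     1.083 -1.745]
tool axes x [-0.001  0.001 -1.   ] y ang 60.22
shift tool [ 0.1218 -0.0015  0.0031]
need world turn deg -0.12 tool yaw rad 0.0021 shift after that yaw [ 0.1218 -0.0015  0.0031]
```

View pics/w5.png

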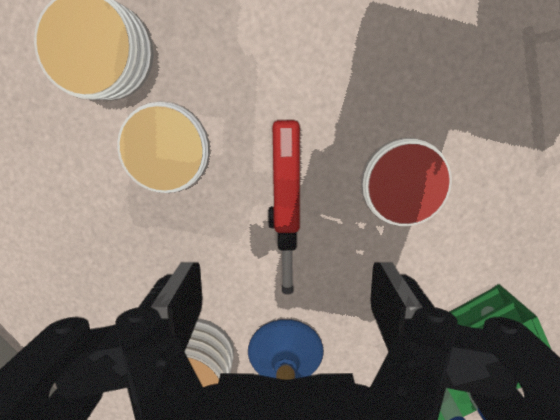

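The lighter is centred between the jaws (red handle at rows 120–232, column 287), with both dishes well outside the fingers. I descend.

```bash
python3 -m crank '[[0.06,0,-0.001,0.002,0],[0.06,0.045,0,0,0],[0.06,0.045,0,0,0],[0.06,0.04,0,0,0],[0.06,0.03,0,0,0]]'; python3 -m crank '[[0.06,0.02,0,0,0],[0.06,0.015,0,0,0],[0.06,0.01,0,0,0],[0.06,0,0,0,0],[0.06,0,0,0,0]]'; python3 - <<'E'
from h import *
grab("wrist","w6")
go((0.4943,-0.267,0.005),60.3)
E
```

```text
t: 8.6
tcp_pos: [0.4941, -0.2671, 0.0604]
tool_rot: [0.182, 0.684, -0.181, 0.683]
force: [-0.3, 0.0, -1.5]
finger_gap: 0.705
t: 9.1
tcp_pos: [0.4948, -0.2683, 0.0178]
tool_rot: [0.182, 0.683, -0.182, 0.684]
force: [0.3, -1.4, -0.6]
finger_gap: 0.704
t 9.15 tcp [ 0.4949 -0.2686  0.0182] F [ 0.1 -0.3  0.1] gap 0.0602 q6 [-0.696  0.768  1.732 -0.     0.639 -1.746]
tool axes x [ 0.001 -0.001 -1.   ] y ang 60.19
shift tool [ 0.0132  0.0011 -0.0014]
need world turn deg 0.11 tool yaw rad -0.0019 shift after that yaw [ 0.0132  0.0011 -0.0014]
```

View pics/w6.png

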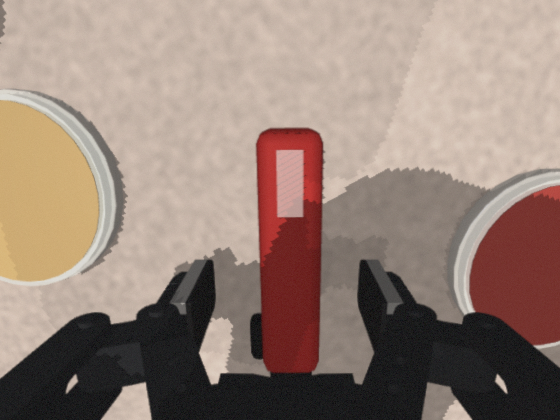

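The handle lies between the pads at column ~290, with clear space on both sides. I go down another 11 mm and close.

```bash
python3 -m crank '[[0.06,0.011,0.001,-0.001,0],[0.06,0,0,0,0],[0.0,0,0,0,0],[0,0,0,0,0],[0,0,0,0,0]]' 45; python3 -m crank '[[0,0,0,0,0],[0,0,0,0,0]]'; python3 -c "
from h import *
go((0.4943,-0.267,0.005),60.3)"
```

```text
t: 9.65
tcp_pos: [0.4941, -0.2673, 0.0068]
tool_rot: [0.182, 0.683, -0.182, 0.684]
force: [-0.5, 0.5, -0.4]
finger_gap: 0.292
t: 9.85
tcp_pos: [0.4941, -0.2673, 0.0067]
tool_rot: [0.182, 0.683, -0.182, 0.684]
force: [-0.4, -0.1, 3.3]
finger_gap: 0.295
t 9.85 tcp [ 0.4941 -0.2673  0.0067] F [-0.4 -0.1  3.3] gap 0.0252 q6 [-0.695  0.788  1.737 -0.     0.616 -1.745]
tool axes x [ 0.001 -0.001 -1.   ] y ang 60.16
shift tool [0.0017 0.0003 0.0001]
need world turn deg 0.14 tool yaw rad -0.0025 shift after that yaw [0.0017 0.0003 0.0001]
```

```bash
python3 -m crank '[[0,-0.02,0,0,0],[0,-0.04,0,0,0],[0,-0.05,0,0,0],[0,-0.05,0,0,0],[0,-0.05,0,0,0]]'; python3 -m crank '[[0,-0.05,0,0,0],[0,-0.01,0,0,0],[0,0,0,0,0]]'; python3 - <<'E'
from h import *
s,T,st=grab("wrist","w7")
s,T,st=grab("top","top1")
s2,T2,st=grab("scene","scene1")
ang=np.radians(74.9);xc=np.array([np.cos(ang),np.sin(ang)]);yc=np.array([-xc[1],xc[0]])
for S,TT in((s,T),(s2,T2)):
    C=cloud(S,TT);L=(C[...,:2]-[0.659,0.380]);u=L@xc;v=L@yc;z=C[...,2]
    f=(np.abs(z-.132)<.006)&(u<-.15)&(u>-.36)&(np.abs(v)<.13)
    print("floor",f.sum(),np.percentile(u[f],[1,99]),np.percentile(v[f],[1,99]),np.median(z[f]))
    f=(np.abs(z-.174)<.006)&(u<-.3)&(np.abs(v)<.16)
    print("front top",f.sum(),np.percentile(u[f],[2,50,98]),np.percentile(v[f],[1,99]),np.polyfit(v[f],u[f],1))
    f=(np.abs(z-.15)<.008)&(u<-.36)&(u>-.4)&(np.abs(v)<.1)
    print("bar",np.median(u[f]),v[f].min(),v[f].max())
    f=(np.abs(z-.175)<.006)&(u<-.1)&(u>-.2)&(np.abs(v)<.12)
    print("cab edge",np.percentile(u[f],[.5,5]))
go((0.4943,-0.267,0.28),74.9)
E
```

```text
t: 10.35
tcp_pos: [0.4932, -0.2665, 0.2178]
tool_rot: [0.182, 0.684, -0.182, 0.683]
force: [1.7, -0.3, -2.4]
finger_gap: 0.29
t: 10.65
tcp_pos: [0.4945, -0.2675, 0.2784]
tool_rot: [0.181, 0.682, -0.183, 0.685]
force: [0.1, 0.2, -1.0]
finger_gap: 0.297
floor 5042 [-0.31502069 -0.15158695] [-0.11896095  0.11777487] 0.13154304872627232
front top 675 [-1.10904934 -0.32998259 -0.32138655] [-0.15592984  0.1345058 ] [ 1.06758408 -0.37587779]
bar -0.3765886494070707 -0.0753730512216799 0.07458517920598272
cab edge [-0.1324461  -0.13146984]
floor 3597 [-0.33683969 -0.15164888] [-0.1244459   0.12107578] 0.13306890260702542
front top 645 [-0.3374884  -0.33062319 -0.32040254] [-0.13722093  0.13238046] [-4.45903377e-05 -3.29974299e-01]
bar -0.3785021527431442 -0.07676004443779248 0.07341133590974622
cab edge [-0.13298694 -0.13104238]
t 10.8 tcp [ 0.4925 -0.2659  0.2739] F [-0.1  0.6 -1.8] gap 0.0249 q6 [-0.695  0.393  1.544 -0.     1.21  -1.745]
tool axes x [-0.004  0.003 -1.   ] y ang 60.15
shift tool [-0.0061 -0.      0.0021]
need world turn deg 14.75 tool yaw rad -0.2574 shift after that yaw [-0.0061 -0.0005  0.002 ]
```

View pics/w7.png

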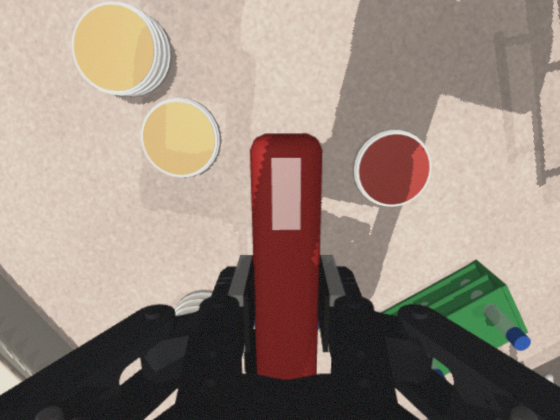

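View pics/top1.png

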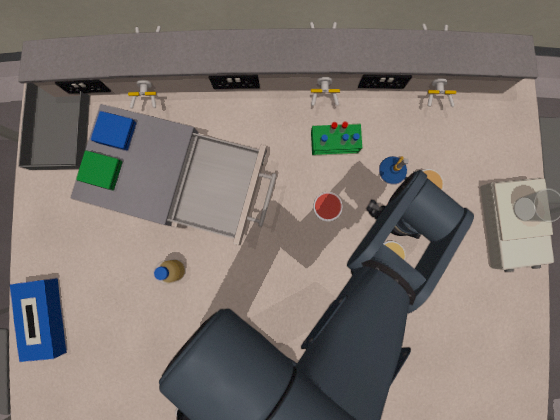

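View pics/scene1.png

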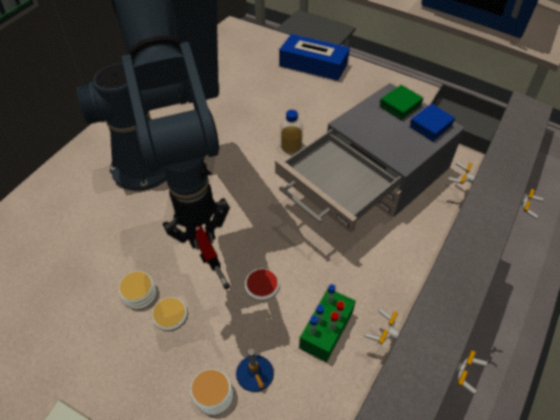

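Top and scene views agree: the bar stands 245 mm ahead of the cabinet edge, so the drawer is fully open, and the lighter is held level (wrist view, column 286). I carry it to the bay.

```bash
python3 -m crank '[[0,0,0.01,0,-0.129],[0,0,0.03,0,-0.128],[0,0,0.045,0,0],[0,0,0.045,0,0],[0,0,0.045,0,0]]'; python3 -m crank '[[0,0,0.045,0,0],[0,0,0.045,0,0],[0,0,0.045,0,0],[0,0,0.045,0,0],[0,0,0.03,0,0]]'; python3 -m crank '[[0,0,0,0,0],[0,0,0,0,0]]'; python3 -c "
from h import *
go((0.5696,0.1638,0.24),74.9)"
```

```text
t: 11.3
tcp_pos: [0.5443, -0.0984, 0.2733]
tool_rot: [0.094, 0.703, -0.093, 0.699]
force: [0.8, 0.7, -0.4]
finger_gap: 0.292
t: 11.8
tcp_pos: [0.5991, 0.1055, 0.273]
tool_rot: [0.092, 0.703, -0.092, 0.699]
force: [0.2, -1.0, -0.4]
finger_gap: 0.293
t: 12.0
tcp_pos: [0.5989, 0.1029, 0.2735]
tool_rot: [0.092, 0.703, -0.093, 0.699]
force: [-0.1, -0.6, -1.1]
finger_gap: 0.292
t 12.0 tcp [0.5989 0.1029 0.2735] F [-0.1 -0.6 -1.1] gap 0.0249 q6 [-1.300e-02  4.620e-01  1.425e+00 -1.000e-03  1.260e+00 -1.322e+00]
tool axes x [-0.005 -0.001 -1.   ] y ang 74.99
shift tool [ 0.0336  0.0513 -0.0439]
need world turn deg -0.09 tool yaw rad 0.0015 shift after that yaw [ 0.0336  0.0512 -0.044 ]
```

```bash
python3 -m crank '[[0,0,0.025,-0.022,0],[0,0,0.026,-0.022,0],[0,0.035,0,0,0],[0,0.02,0,0,0],[0,0,0,0,0]]'; python3 -m crank '[[0,0,0,0,0],[0,0,0,0,0]]'; python3 - <<'E'
from h import *
s,T,st=grab("wrist","w8"); s,T,st=grab("scene","scene2")
go((0.5696,0.1638,0.1385),74.9)
E
```

```text
t: 12.5
tcp_pos: [0.5678, 0.1614, 0.2172]
tool_rot: [0.093, 0.704, -0.095, 0.698]
force: [-0.6, -0.9, -1.8]
finger_gap: 0.295
t: 12.7
tcp_pos: [0.5721, 0.1623, 0.2223]
tool_rot: [0.094, 0.7, -0.093, 0.702]
force: [0.6, -0.1, -0.9]
finger_gap: 0.293
t 12.8 tcp [0.572  0.1627 0.2226] F [ 0.7 -0.  -0.2] gap 0.0248 q6 [ 0.089  0.496  1.522 -0.     1.121 -1.217]
tool axes x [ 0.003  0.    -1.   ] y ang 74.83
shift tool [ 0.0841  0.0004 -0.0029]
need world turn deg 0.07 tool yaw rad -0.0011 shift after that yaw [ 0.0841  0.0004 -0.0029]
```

View pics/w8.png

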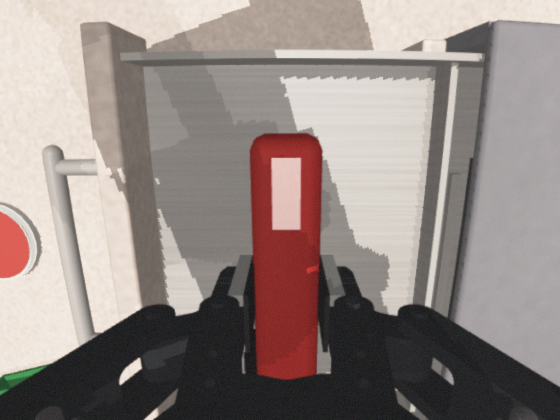

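View pics/scene2.png

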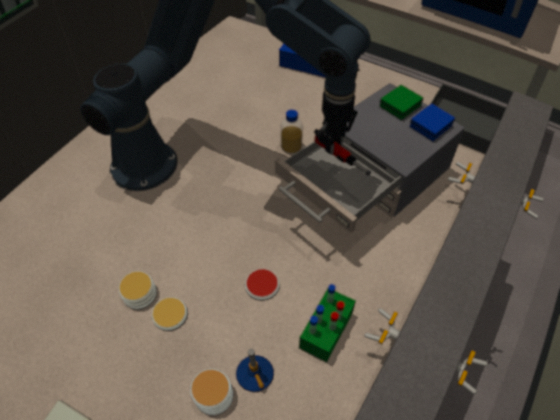

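The lighter is over the bay (wrist: between the front at column ~150 and the divider at ~440). I lower it.

```bash
python3 -m crank '[[0,0.02,0,-0.003,0],[0,0.02,0,0,0],[0,0.02,0,0,0],[0,0.008,0,0,0],[0,0,0,0,0]]'; python3 -m crank '[[0,0.004,0,0,0],[0,0.003,0,0,0],[0,0,0,0,0]]'; python3 -c "
from h import *
go((0.5696,0.1638,0.1385),74.9)"
```

```text
t: 13.3
tcp_pos: [0.5679, 0.1638, 0.1528]
tool_rot: [0.093, 0.701, -0.093, 0.7]
force: [-0.4, 0.9, -1.0]
finger_gap: 0.29
t: 13.6
tcp_pos: [0.5684, 0.164, 0.1467]
tool_rot: [0.093, 0.701, -0.093, 0.701]
force: [0.6, 0.2, 0.3]
finger_gap: 0.293
t 13.6 tcp [0.5684 0.164  0.1467] F [0.6 0.2 0.3] gap 0.025 q6 [ 0.092  0.59   1.597 -0.     0.954 -1.215]
tool axes x [ 0.001  0.    -1.   ] y ang 74.89
shift tool [0.0082 0.0001 0.0012]
need world turn deg 0.01 tool yaw rad -0.0002 shift after that yaw [0.0082 0.0001 0.0012]
```

```bash
python3 -m crank '[[0,0.004,0,0.001,0],[0,0.002,0,0,0],[0,0,0,0,0]]'; python3 -m crank '[[0,0.001,0,0,0],[0,0,0,0,0]]'; python3 -m crank '[[0,0.001,0,0,0],[0,0,0,0,0]]'
```

```text
t: 13.9
tcp_pos: [0.5689, 0.1637, 0.14]
tool_rot: [0.093, 0.701, -0.093, 0.701]
force: [-0.3, -0.3, -0.5]
finger_gap: 0.292
t: 14.1
tcp_pos: [0.5691, 0.1637, 0.1392]
tool_rot: [0.093, 0.701, -0.093, 0.701]
force: [-0.3, 0.3, -1.4]
finger_gap: 0.293
t: 14.3
tcp_pos: [0.5692, 0.1637, 0.1387]
tool_rot: [0.093, 0.701, -0.093, 0.701]
force: [-0.9, -0.0, 1.5]
finger_gap: 0.292
```

```bash
python3 -m crank '[[0,0.001,0,0,0],[0,0,0,0,0]]'; python3 -m crank '[[0,0.001,0,0,0],[0,0,0,0,0],[0,0,0,0,0]]'
```

```text
t: 14.5
tcp_pos: [0.5692, 0.1637, 0.1387]
tool_rot: [0.093, 0.701, -0.093, 0.701]
force: [-2.5, 0.2, 7.5]
finger_gap: 0.294
t: 14.8
tcp_pos: [0.5693, 0.1637, 0.1386]
tool_rot: [0.093, 0.701, -0.093, 0.701]
force: [-3.8, -0.9, 12.6]
finger_gap: 0.291
```

Contact with the floor at TCP z = 0.1387, with force rising. I ease off and open.

```bash
python3 -m crank '[[0,-0.0015,0,0,0],[0,0,0,0,0],[0.03,0,0,0,0],[0.04,0,0,0,0],[0.05,0,0,0,0]]';  python3 -m crank '[[0.05,0,0,0,0],[0.05,0,0,0,0],[0.05,-0.01,0,0,0],[0.05,-0.02,0,0,0],[0.05,-0.04,0,0,0]]'; python3 -m crank '[[0.05,-0.05,0,0,0],[0.05,0,0,0,0],[0.05,0,0,0,0]]'; python3 - <<'E'
from h import *
s,T,st=grab("wrist","w9"); go((0.45,-0.1,.3))
E
```

```text
t: 15.3
tcp_pos: [0.569, 0.1637, 0.1373]
tool_rot: [0.093, 0.701, -0.093, 0.701]
force: [-0.4, -0.1, -1.2]
finger_gap: 0.583
t: 15.8
tcp_pos: [0.567, 0.1634, 0.2063]
tool_rot: [0.092, 0.703, -0.094, 0.699]
force: [0.5, 0.4, -0.3]
finger_gap: 0.583
t: 16.1
tcp_pos: [0.57, 0.1639, 0.2602]
tool_rot: [0.093, 0.699, -0.093, 0.703]
force: [0.8, 0.3, -0.8]
finger_gap: 0.583
t 16.15 tcp [0.5688 0.1637 0.2584] F [-0.6 -0.4 -0.7] gap 0.0499 q6 [ 0.092  0.453  1.488 -0.     1.201 -1.215]
tool axes x [ 0.001  0.    -1.   ] y ang 74.89
shift tool [-0.0417 -0.2856 -0.0459]
```

View pics/w9.png

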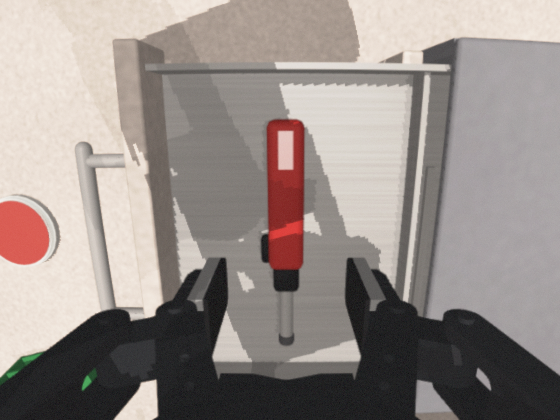

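The lighter lies flat in the bay, handle at (285,190) and tip at (287,340), clear of all the walls. I move away and check from the fixed cameras.

```bash
python3 -m crank '[[0.05,-0.03,0,0,0],[0.05,0,-0.035,-0.01,0],[0.05,0,-0.035,-0.01,0],[0.05,0,-0.045,-0.01,0],[0.05,0,-0.045,-0.01,0]]';python3 -m crank '[[0.05,0,-0.045,-0.01,0],[0.05,0,-0.045,0,0],[0.05,0,-0.045,0,0],[0.05,0,0,0,0],[0.05,0,0,0,0]]'; python3 - <<'E'
from h import *
ang=np.radians(74.9);xc=np.array([np.cos(ang),np.sin(ang)]);yc=np.array([-xc[1],xc[0]])
for n in("top","scene"):
    s,T,st=grab(n,n+"9");C=cloud(s,T);L=(C[...,:2]-[0.659,0.380]);u=L@xc;v=L@yc;z=C[...,2]
    f=(np.abs(z-.15)<.008)&(u<-.36)&(u>-.4)&(np.abs(v)<.1); print(n,"bar u",np.median(u[f]))
    f=(np.abs(z-.175)<.006)&(u<-.1)&(u>-.2)&(np.abs(v)<.12); print("edge",np.percentile(u[f],.5))
    im=s["image"].astype(int);m=(im[...,2]>90)&(im[...,1]<60)&(im[...,0]<60)&(z>.1)&(z<.2)&(u<-.15)
    if m.sum(): Q=C[m];print("lighter",m.sum(),np.median(u[m]),np.median(v[m]),np.percentile(z[m],[10,50,90]))
    m=((z>.008)&(z<.15)&(C[...,0]>.1)&(C[...,0]<.8)&(np.abs(C[...,1])<.5)).astype(np.uint8)
    nl,lab,stt,_=cv2.connectedComponentsWithStats(m)
    for i in range(1,nl):
        if 300<stt[i,4]<2600:
            c,r=cv2.minEnclosingCircle(C[lab==i][:,:2].astype(np.float32));print(np.round(c,3),round(r,3))
print(manip.sense()["t"],manip.sense()["tcp_pos"])
E
```

```text
t: 16.65
tcp_pos: [0.4867, 0.0189, 0.2862]
tool_rot: [0.092, 0.702, -0.092, 0.7]
force: [0.5, -0.8, 0.3]
finger_gap: 0.587
t: 17.15
tcp_pos: [0.4428, -0.1085, 0.2866]
tool_rot: [0.095, 0.702, -0.094, 0.7]
force: [-0.4, 1.0, 0.4]
finger_gap: 0.585
top bar u -0.3765747545480388
edge -0.13252566068130298
lighter 353 -0.23813107763391217 0.02030860766087663 [0.13202367 0.15420105 0.15732512]
[ 0.758 -0.187] 0.081
[ 0.67 -0.37] 0.045
[ 0.619 -0.461] 0.046
[ 0.558 -0.163] 0.045
[ 0.406 -0.356] 0.046
[0.359 0.308] 0.036
[ 0.301 -0.354] 0.046
scene bar u -0.3781918694298282
edge -0.13324959221904384
lighter 307 -0.2402272700326059 0.009213372205280713 [0.13297827 0.1556164  0.15862557]
[0.363 0.307] 0.037
[0.622 0.274] 0.117
[0.75  0.214] 0.167
[ 0.558 -0.164] 0.045
[ 0.302 -0.352] 0.047
[ 0.759 -0.187] 0.082
[ 0.406 -0.357] 0.047
[ 0.67  -0.369] 0.045
[ 0.621 -0.462] 0.045
17.25 [ 0.44338998 -0.10702543  0.28691228]
```

View pics/top9.png

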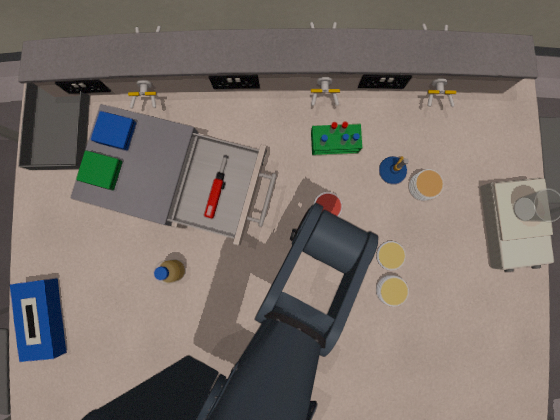

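View pics/scene9.png

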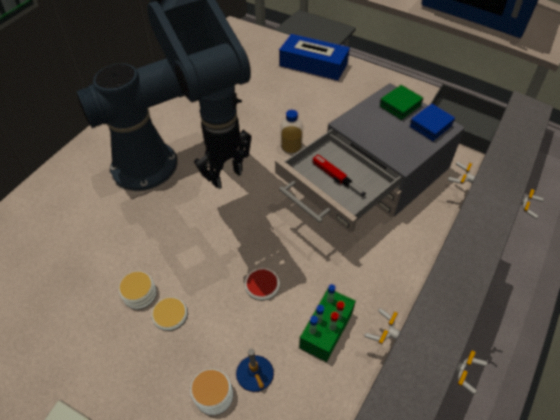

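```bash
python3 -c "
from station import manip
print(manip.sign_off())"
```

```text
the job is handed in; nothing more can be done
None
```

The top drawer is open against its hard stop, and the red lighter is lying flat in its front bay. I handed the job in at about 17 s, with the gripper clear of everything.

- **Drawer:** I pulled it by the handle until the force rose to about 25 N with no further movement. In the last pictures the bar stands 244–245 mm ahead of the cabinet's edge; 245.5 mm is nominal for fully open, so the difference is within measuring error.
- **Lighter:** I lowered it in 1 mm steps until it touched the floor, then eased off and released it. The wrist, top and scene views all show it flat and clear of the bay walls, with its top about 24 mm above the floor.
- **Bystanders:** Every dish, stack, burner, bottle and rack was still where it started, to within the camera error of a few mm.
- **Lower drawers:** I never touched the middle and bottom drawers, and no view shows them open. The open top drawer hides them from above, so I did not measure them separately.

No check failed. The only disagreement was a few mm between camera readings, within what the calibration allows.

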